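Lock in the watering buttons and slide the guard shut

ROBOT

A 6-joint arm with a two-finger parallel gripper is mounted at the origin on the work surface. World frame = base frame: x ahead of the robot, y to its left, z up, the work surface at z = 0. Lengths are in m, angles in rad, forces in N, time in s.
With the tool pointing down it reaches from about 0.35 to 0.775 m from the base axis. Payload 5.5 kg.
Tool frame: the origin (TCP) lies midway between the tips of the shut fingers; the grasp point (between the pads) lies 19 mm behind it (manip.tcp_to_grasp is the z of the grasp point in the tool frame, in m); z points along the fingers, x is the direction in which the jaws open and shut, and the axes are right-handed (so a half turn about z gives the same grasp; the last joint's range is limited). The gripper opens to 85 mm and grips with 20 to 120 N. Pads are 22 mm wide; open, the fingers measure 114 mm over their backs; the gripper's body (76 mm by 85 mm) begins 54 mm behind the grasp point. The pads swing forward as they close: fully open they stand 13 mm farther back than shut.
Start: joints at [-1.488, 0.313, 0.046, 1.304, 0, 1.431], TCP at [0.127, -0.561, 0.231] pointing down, gripper open.
Joint ranges: [-2.76, 2.76], [-0.86, 1.69], [-1.03, 1.26], [-2.2, 2.34], [-1.47, 1.5], [-3.14, 3.14]. Speed limits (rad/s): [2.57, 2.57, 3.14, 3.14, 3.14, 3.14].

INTERFACE

Orientations are given as a rotation vector (axis times angle).
In Python, from cell import status, optics, workorder, spotter, manip gives the robot as it stands.
- The arm moves only by the shell command python3 -m creep 'ROWS' [OPENING] [FORCE]. ROWS is JSON, a list of rows, each an object with "linear": the shift along the tool's x, y, z in m, a list of three; "roll": the turn about the tool's z in degrees. In form: [{"linear": [dx, dy, dz], "roll": roll}, ...]. A call has 1 to 8 rows; each row is the pose to reach, as a shift and turn from the pose commanded when the call began, along the tool's axes at that moment; what a row does not reach only later rows make up. A row lasts 1/8 s, in which the tool goes at most 62.5 mm and 10.7 degrees, less where a joint would pass 70% of its speed; a pose out of reach is approached as far as the arm can. A call with a gripper value outside its range is refused whole. OPENING is the closure, from 0 (fully open) to 1 (shut), set as the call begins (- or left out, the last holds). The fingers move at their own pace and stop on an object; FORCE is the grip in N (left out, the last holds). Time passes only in rows, so rows that repeat a pose let the fingers close. It gives the time, the measured TCP pose, the force and the opening at its end, in the units of the state.
- status.state(): the state, without advancing time (a new reading comes with each control period).
- optics.snapshot(name): name is "scene" or "top" or "wrist"; returns a dict with "pixels" (400x640x3 uint8, red, green, blue), "vfov" (degrees; the focal length in pixels is half the picture's height over the tangent of half this angle, whatever the lens; pixels are square), "cx", "cy" (the principal point, pixels), "rvec" (rotation vector, rad) and "tvec" (3), from world to camera coordinates, as OpenCV has them. Camera axes: x right, y down, z forward; pixel columns grow to the right and rows downward; lengths in m; the calibration is good to about 2 mm. The wrist camera is an equidistant fisheye: a pixel r from the principal point sees the ray r / f radians off the axis. A picture is of the moment at which its call begins. There is no depth.
- workorder.hand_in(): hands the job in, once; it reports no verdict.
Trained networks look in a picture, given as the dict that the camera call returned (one of the last four; its "shot" number tells which), for a name from the list of things; names that differ only in an ending like _2 or _b are one class to them, and where a whole thing is asked for, a point or a joint stands for the part that bears it (a point fixed in the world has none). Each returns a list of dicts, best first, with "score" (0 to 1); they miss things now and then, are a little off and sometimes report something else, mostly with a low value. They report only what shows in the picture. A call takes as long as a camera call.
- spotter.outline_of(picture, thing): "pixels" (400x640 bool, what is visible of it) and "box" ([left, top, width, height] in pixels, round what is visible of it).
The state is a dict: "time_s": time; "joint_pos": joint angles; "joint_vel": joint speeds; "joint_efforts": joint torques, N m; "position": TCP position; "orientation": TCP orientation; "force": force on the tool from outside, world axes, zero at the start; "moment": the same for the moment, N m; "finger_gap": opening from 0.0 (shut) to 1.0 (fully open).
Only numpy, scipy, OpenCV 4.12 (cv2) and the standard library are available. Lean on these libraries where they do the work, as an engineer would, in place of code of your own. Each camera call takes 0.05 s, during which the arm holds its last target.

TASK

Shut down the balcony's watering manifold: all three push-push buttons must be locked in, and then the sliding weather guard must be drawn fully shut over them. Some buttons are locked in already and some are out, and a click changes either into the other, so feel each one gently with the fingertips first and click only those that stand out; the guard passes over the row only when all three are in. Do not force anything and leave the other things on the table where they stand.

Things in the scene. Friction and masses are not known exactly. Their poses are not given: they have to be found in the camera images.
- manifold: Grey plastic watering manifold, a box fixed to the table, 160 mm (its x) by 210 mm (y), its flat top (the deck) 60 mm above the table. Origin: centre of its underside; z up, x towards the side where the guard is parked, y along the row of three buttons. Hose stubs stick out of its -x and +y faces.
- guard_track: The two low rails on top of the manifold along its y ends (y = +-100 mm), fixed, 9 mm thick, reaching 80 mm above the table; they carry the sliding guard. Same origin and axes as the manifold.
- spot_right (a point): Point on the deck (60 mm above the table) under the centre of the button at the row's -y end, 40 mm to -x and 60 mm to -y of the manifold's centre. Each button is a black square cap, 28 x 28 mm, flat-topped, moving straight down. Its top is 14 mm above the deck when out, 9 to 9.5 mm when locked in; which are in is random and does not follow from any listed pose.
- spot_middle (a point): The same for the middle button (40 mm to -x of the manifold's centre, y = 0). All three work like a retractable pen: pushed down and let go, a button changes from out to in or from in to out. For this its top must get down to 4 mm or less above the deck; the end stop is 3 mm above the deck. Let go with its top still 6 mm or more above the deck it returns as it was.
- spot_left (a point): The same for the button at the row's +y end (60 mm to +y). Forces of all three: a spring pushes the cap up, about 3 N when out, 4 N when in, 6 N at the end stop; beyond that the stop is rigid.
- guard_rib (a point): Centre of the upright grip rib on the weather guard, moving with it: 12 mm thick (x), 80 mm long (y), 26 mm tall, top 102 mm above the table. It can be pinched from above or pushed from behind. The guard is a grey plate 75 (x) by 190 (y) by 5 mm, centred under the rib, underside 11.5 mm above the deck: it passes over buttons that are in and strikes the side of one that is out.
- guard (a joint): Travel of the guard in m along the manifold's -x: 0 = parked, as at the start (its edge 35 mm to +x of the buttons' centres); about 0.021 = against a button that is out; 0.070 = end stop, fully shut over the buttons. It stays where it is left; friction about 1.5 N.
- basket_mid (a point): Bystander: centre of a white plastic clothes peg basket, 130 x 100 x 75 mm, half-way up.
- cup_mid (a point): Bystander: centre of a blue ceramic cup, 80 mm wide and 85 mm tall, half-way up.
- jar_mid (a point): Bystander: centre of a grey jar with a screw-top lid, 76 mm wide and 85 mm tall, half-way up.
- nozzle_mid (a point): Bystander: centre of a steel spray nozzle standing on its wide end, 52 mm wide and 70 mm tall, half-way up.

How it is judged:
By the outcome, as a careful person would: the job done as asked, in the order asked, and still so for the second after the job is handed in, with the robot touching nothing.
It also fails if it takes over 64 s, if anything falls off the work surface, if the arm or the gripper's body presses on something with over 40 N, if the wrist force passes 120 N, or if a joint passes its speed limit or range.

## Working session

There is one attempt and no reset: what is moved stays moved. The work goes in short steps, Python scripts to look and compute and a shell command to move; the robot and the scene stay as the last step left them, time stands still between calls to the robot, and variables do not carry over. Pictures are saved under pics/ and viewed, and the job is handed in when it is done.

```bash
mkdir -p pics; ls; cat > h.py <<'E'
import numpy as np, cv2
from cell import status, optics, workorder, spotter, manip
from scipy.spatial.transform import Rotation as R
def snap(n,f):
    p=optics.snapshot(n); cv2.imwrite('pics/'+f,cv2.cvtColor(p['pixels'],cv2.COLOR_RGB2BGR)); return p
def K(p):
    f=200/np.tan(np.radians(p['vfov'])/2); return np.array([[f,0,p['cx']],[0,f,p['cy']],[0,0,1.]])
def proj(p,X):
    return cv2.projectPoints(np.atleast_2d(X).astype(float),np.array(p['rvec'],float),np.array(p['tvec'],float),K(p),None)[0][:,0]
def back(p,uv,z):
    Rm=cv2.Rodrigues(np.array(p['rvec'],float))[0]; t=np.array(p['tvec'],float)
    d=Rm.T@np.linalg.inv(K(p))@np.array([uv[0],uv[1],1.]); c=-Rm.T@t
    return c+d*(z-c[2])/d[2]
E
python3 - <<'E'
from h import *
s=status.state(); print({k:np.round(v,4) for k,v in s.items()}, manip.tcp_to_grasp)
for n in ['scene','top']:
    p=snap(n,n+'0.png')
    print(n,p['vfov'],p['cx'],p['cy'],np.round(p['rvec'],3),np.round(p['tvec'],3))
    for t in ['manifold','guard_track','guard','guard_rib','basket_mid','cup_mid','jar_mid','nozzle_mid']:
        o=spotter.outline_of(p,t); print(t,[(round(x['score'],2),x['box']) for x in o[:2]])
E
```

```text
pics
{'time_s': np.float64(0.0), 'joint_pos': array([-1.4876,  0.314 ,  0.045 ,  1.3036, -0.    ,  1.4312]), 'joint_vel': array([-0.0015, -0.0005, -0.0022,  0.001 , -0.0008, -0.0001]), 'joint_efforts': array([-4.00000e-04, -4.80625e+01,  2.98534e+01,  1.93000e-02,
       -3.00000e-04,  0.00000e+00]), 'position': array([ 0.127 , -0.5603,  0.2304]), 'orientation': array([-2.4536e+00,  1.9599e+00,  2.0000e-03]), 'force': array([ 0.309 , -0.2921,  0.3797]), 'moment': array([0.0127, 0.0014, 0.008 ]), 'finger_gap': np.float64(0.9983)} -0.0187
scene 56.80002386482897 325.42352836374994 202.12917427628557 [ 0.868  2.718 -0.842] [ 0.472 -0.297  1.264]
manifold [(0.57, [297.1, 163.3, 93.4, 80.5])]
guard_track [(0.59, [301.2, 154.4, 93.7, 80.8]), (0.59, [299.4, 162.6, 93.1, 80.7])]
guard [(0.88, [303.2, 175.6, 70.7, 48.4])]
guard_rib [(0.82, [302.8, 173.7, 69.5, 48.9]), (0.63, [285.2, 131.4, 27.9, 40.5])]
basket_mid [(0.6, [403.6, 212.6, 60.4, 72.4])]
cup_mid [(0.62, [283.7, 133.9, 30.3, 39.7])]
jar_mid [(0.68, [257.2, 151.9, 29.0, 39.1])]
nozzle_mid [(0.9, [336.0, 251.0, 21.4, 26.9])]
top 56.948516756167365 324.8272299606507 195.5378236992679 [ 2.216 -1.972  0.223] [-0.019  0.625  0.69 ]
manifold [(0.94, [257.2, 186.0, 114.2, 100.5])]
guard_track [(0.7, [263.2, 181.7, 114.5, 96.0])]
guard [(0.6, [270.0, 189.6, 94.6, 51.0])]
guard_rib [(0.9, [271.3, 191.1, 90.9, 48.4])]
basket_mid [(0.78, [154.0, 216.3, 76.1, 84.2])]
cup_mid [(0.62, [404.0, 216.3, 43.3, 34.9])]
jar_mid [(0.76, [392.6, 164.3, 44.0, 43.0])]
nozzle_mid [(0.63, [242.0, 163.8, 24.7, 29.3])]
```

```bash
python3 - <<'E'
import cv2
for n,(x,y,w,h) in {'scene':(240,110,240,180),'top':(140,130,320,200)}.items():
    i=cv2.imread(f'pics/{n}0.png')[y:y+h,x:x+w]
    k=3.2 if n=='scene' else 2.5
    cv2.imwrite(f'pics/{n}0c.png',cv2.resize(i,None,fx=k,fy=k,interpolation=cv2.INTER_CUBIC))
E
```

```text
(no output)
```

View pics/scene0c.png

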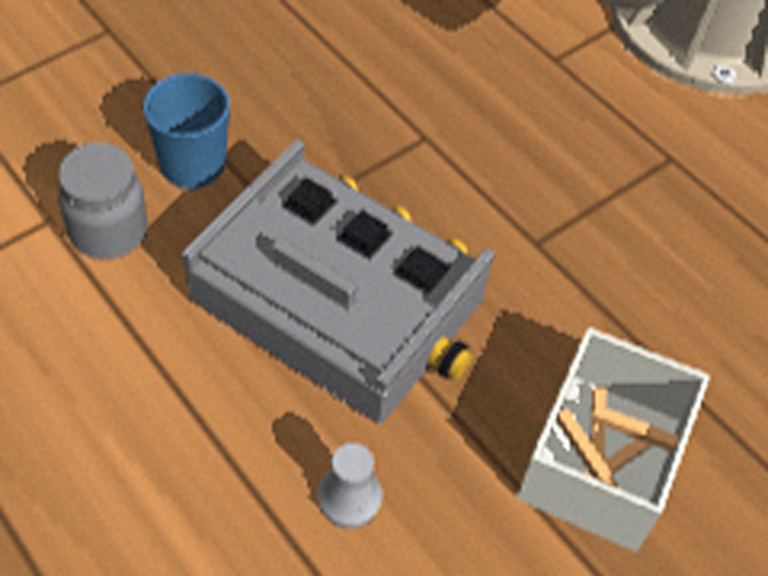

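View pics/top0c.png

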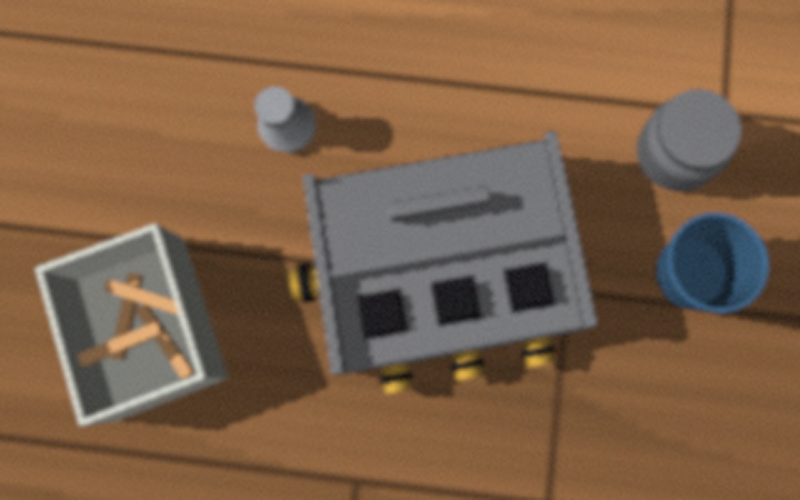

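View pics/top0.png

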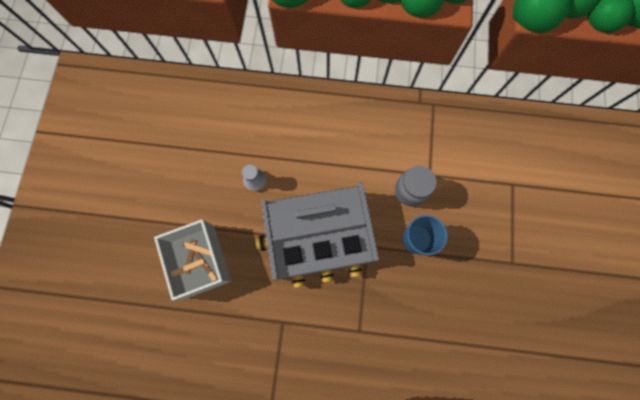

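```bash
cat > fit.py <<'E'
from h import *
from scipy.optimize import least_squares
import sys
pt=snap('top','top1.png'); ps=snap('scene','scene1.png')
T={'c':[((80,104.5,80),(306,178)),((80,-104.5,80),(557,133)),((-80,104.5,80),(336,374)),((-80,-104.5,80),(595,325)),
 ((-40,60,72),(385,313)),((-40,0,72),(458,300)),((-40,-60,72),(531,287))]}
S=[((-80,104.5,80),(492,255)),((80,104.5,80),(380,382)),((-80,-104.5,80),(300,143)),((80,-104.5,80),(188,256)),
 ((-40,-60,72),(308,200)),((-40,0,72),(363,233)),((-40,60,72),(422,270))]
def W(q,P):
    c,s=np.cos(q[2]),np.sin(q[2]); P=np.array(P)/1000
    return np.stack([q[0]+c*P[:,0]-s*P[:,1],q[1]+s*P[:,0]+c*P[:,1],P[:,2]],1)
def res(q):
    a=proj(pt,W(q,[m for m,_ in T['c']]))-(np.array([u for _,u in T['c']])/2.5+[140,130])
    b=proj(ps,W(q,[m for m,_ in S]))-(np.array([u for _,u in S])/3.2+[240,110])
    return np.concatenate([a.ravel(),b.ravel()])
r=least_squares(res,[0.5,-0.2,0.2],loss='soft_l1')
print(r.x,np.degrees(r.x[2])); print(np.round(res(r.x).reshape(-1,2),1))
np.save('q.npy',r.x)
q=r.x
for n,P in dict(left=(-40,60,60),mid=(-40,0,60),right=(-40,-60,60),rib=(40,0,102)).items(): print(n,np.round(W(q,[P])[0],4))
# rib check
for p,n,off,k in [(pt,'top',(140,130),2.5),(ps,'scene',(240,110),3.2)]:
    print(n,'rib at crop',(proj(p,W(q,[(a,b,102) for a in(31.5,46.5) for b in (-40,40)]))-off)*k)
# bystanders
for t,z in [('basket_mid',.0375),('cup_mid',.0425),('jar_mid',.0425),('nozzle_mid',.035)]:
  for p in (pt,ps):
    o=spotter.outline_of(p,t)
    if o:
        b=o[0]['box']; print(t,round(o[0]['score'],2),np.round(back(p,(b[0]+b[2]/2,b[1]+b[3]/2),z),3))
E
python3 fit.py
```

```text
[0.55095098 0.05665014 0.2902463 ] 16.629887987338684
[[-0.8 -1.5]
 [-0.2 -0.7]
 [-1.6 -0.3]
 [ 0.6  0.4]
 [-1.3 -0.2]
 [-0.7 -0.3]
 [-0.3 -0.3]
 [ 0.3 -1.6]
 [ 1.  -0.4]
 [-1.3 -2.2]
 [-2.4 -2.2]
 [ 0.1 -2.4]
 [ 0.2 -2.4]
 [-0.2 -3.2]]
left [0.4955 0.1027 0.06  ]
mid [0.5126 0.0452 0.06  ]
right [ 0.5298 -0.0123  0.06  ]
rib [0.5893 0.0681 0.102 ]
top rib at crop [[490.76355411 196.73131417]
 [389.81745884 214.16772775]
 [487.33337491 178.26955429]
 [386.8314838  195.54599456]]
scene rib at crop [[275.66166254 234.26286866]
 [354.01021389 282.78776721]
 [264.4036789  245.80498509]
 [342.95518012 295.01273681]]
basket_mid 0.73 [0.464 0.314 0.037]
basket_mid 0.57 [0.467 0.313 0.037]
cup_mid 0.91 [ 0.566 -0.165  0.042]
cup_mid 0.89 [ 0.568 -0.157  0.042]
jar_mid 0.72 [ 0.675 -0.135  0.042]
jar_mid 0.81 [ 0.672 -0.133  0.042]
nozzle_mid 0.98 [0.651 0.214 0.035]
nozzle_mid 0.79 [0.664 0.223 0.035]
```

```bash
cat >> h.py <<'E'
def delta(target, yaw):
    """shift in tool axes and roll deg so TCP->target and tool x along yaw (mod 180)"""
    s=status.state(); Rm=R.from_rotvec(s['orientation']).as_matrix()
    d=Rm.T@(np.array(target)-s['position'])
    x=np.arctan2(Rm[1,0],Rm[0,0])
    w=x-yaw  # tool z down: +roll turns x clockwise (yaw decreases)
    r=np.degrees((w+np.pi/2)%np.pi-np.pi/2)
    return np.round(d,4),round(r,2),np.round(Rm,3)
def st():
    s=status.state(); return {k:np.round(s[k],4) for k in('time_s','joint_pos','position','force','finger_gap')}
E
python3 - <<'E'
from h import *
print(delta([0.5,0.045,0.26],0.29)); print(delta([0.5,0.045,0.26],0.29+np.pi/2))
E
```

```text
(array([-0.5084, -0.4976, -0.0287]), np.float64(86.15), array([[ 0.221, -0.975,  0.   ],
       [-0.975, -0.221, -0.   ],
       [ 0.   ,  0.   , -1.   ]]))
(array([-0.5084, -0.4976, -0.0287]), np.float64(-3.85), array([[ 0.221, -0.975,  0.   ],
       [-0.975, -0.221, -0.   ],
       [ 0.   ,  0.   , -1.   ]]))
```

```bash
python3 -m creep '[{"linear":[-0.04,-0.04,-0.015],"roll":-8},{"linear":[-0.08,-0.08,-0.03],"roll":-16},{"linear":[-0.12,-0.12,-0.03],"roll":-24},{"linear":[-0.16,-0.16,-0.03],"roll":-33},{"linear":[-0.2,-0.2,-0.03],"roll":-42},{"linear":[-0.24,-0.24,-0.03],"roll":-51},{"linear":[-0.28,-0.28,-0.03],"roll":-60},{"linear":[-0.32,-0.32,-0.03],"roll":-69}]' 1; python3 - <<'E'
from h import *
print(st()); print(delta([0.5,0.045,0.26],0.29))
E
```

```text
time_s: 2.4
position: [0.3692, -0.1765, 0.2616]
orientation: [3.133, -0.218, 0.002]
force: [1.3, -0.5, -0.0]
finger_gap: 0.001
{'time_s': np.float64(2.4), 'joint_pos': array([-6.4260e-01, -1.8400e-02, -2.7290e-01,  1.3150e+00, -1.0000e-04,
        1.0671e+00]), 'position': array([ 0.3692, -0.1765,  0.2616]), 'force': array([ 1.2808, -0.5496, -0.0173]), 'finger_gap': np.float64(0.0007)}
(array([ 0.0989, -0.2375,  0.0016]), np.float64(-24.57), array([[ 0.99 , -0.138,  0.001],
       [-0.138, -0.99 , -0.001],
       [ 0.001,  0.001, -1.   ]]))
```

```bash
python3 -m creep '[{"linear":[0.016,-0.04,0],"roll":-5},{"linear":[0.033,-0.08,0],"roll":-10},{"linear":[0.05,-0.12,0],"roll":-15},{"linear":[0.066,-0.16,0],"roll":-20},{"linear":[0.083,-0.2,0],"roll":-24},{"linear":[0.098,-0.235,0],"roll":-24.5},{"linear":[0.098,-0.235,0],"roll":-24.5}]'; python3 - <<'E'
from h import *
print(st()); print(delta([0.5,0.045,0.26],0.29))
p=snap('wrist','w1.png'); print(p['vfov'],p['cx'],p['cy'],p['rvec'],p['tvec'])
snap('top','top2.png')
E
```

```text
time_s: 3.28
position: [0.4999, 0.0424, 0.261]
orientation: [-3.109, -0.45, -0.0]
force: [-1.2, -0.1, 0.2]
finger_gap: -0.002
{'time_s': np.float64(3.275), 'joint_pos': array([-7.5700e-02,  1.6320e-01, -7.6300e-02,  1.3312e+00,  2.0000e-04,
        1.2076e+00]), 'position': array([0.4999, 0.0424, 0.261 ]), 'force': array([-1.2304, -0.0578,  0.2374]), 'finger_gap': np.float64(-0.002)}
(array([ 0.0008, -0.0025,  0.001 ]), np.float64(-0.14), array([[ 0.959,  0.284,  0.   ],
       [ 0.284, -0.959,  0.   ],
       [ 0.   , -0.   , -1.   ]]))
65.70646984690485 319.4935169706126 197.9070480497981 [-2.82057629 -0.40849423 -0.06113424] [-0.49235123 -0.14428737  0.37849909]
```

View pics/w1.png

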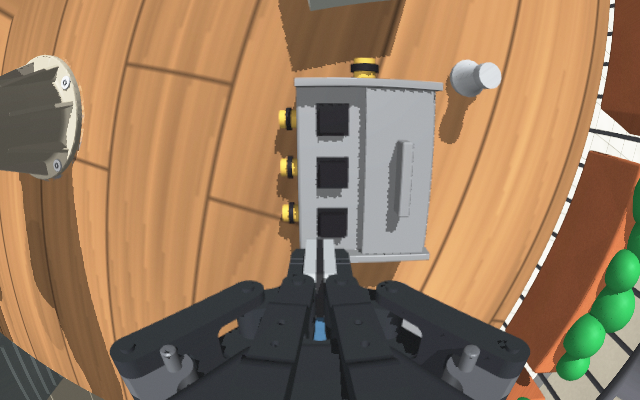

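```bash
cat > fitw.py <<'E'
from h import *
from scipy.optimize import least_squares
rv=np.array([-2.82057629,-0.40849423,-0.06113424]);tv=np.array([-0.49235123,-0.14428737,0.37849909])
f=200/np.tan(np.radians(65.70646984690485)/2);Kw=np.array([[f,0,319.4935],[0,f,197.907],[0,0,1.]])
def fe(X): return cv2.fisheye.projectPoints(np.array(X,float)[:,None],rv,tv,Kw,np.zeros(4))[0][:,0]
def W(q,P):
    c,s=np.cos(q[2]),np.sin(q[2]); P=np.array(P)/1000
    return np.stack([q[0]+c*P[:,0]-s*P[:,1],q[1]+s*P[:,0]+c*P[:,1],P[:,2]],1)
C=[((-80,104.5,80),(296,78)),((80,104.5,80),(441,84)),((80,-104.5,80),(429,259)),((-40,60,72),(332.5,119.5)),((-40,0,72),(332.5,172)),((-40,-60,72),(332.5,222.5)),((40,0,102),(406,179))]
P=[c[0] for c in C];U=np.array([c[1] for c in C])
q0=np.load('q.npy'); print(np.round(fe(W(q0,P))-U,1))
r=least_squares(lambda q:(fe(W(q,P))-U).ravel(),q0); q=r.x
print(q0,q); print(np.round(fe(W(q,P))-U,1))
np.save('qw.npy',q)
E
python3 fitw.py
```

```text
[[-3.9 -0.1]
 [ 0.5 -0.6]
 [-2.4  0.7]
 [-1.8  0.2]
 [-2.   2.5]
 [-2.4  2.8]
 [ 2.6  2.2]]
[0.55095098 0.05665014 0.2902463 ] [0.55204213 0.05821638 0.28909836]
[[-2.4 -1.3]
 [ 1.8 -1.5]
 [-1.2 -0.2]
 [-0.3 -1. ]
 [-0.7  1.4]
 [-1.2  1.8]
 [ 4.1  1.1]]
```

```bash
cat >> h.py <<'E'
def M(x,y,z):
    q=np.load('qw.npy'); c,s=np.cos(q[2]),np.sin(q[2])
    return np.array([q[0]+c*x-s*y,q[1]+s*x+c*y,z])
YAW=0.2891
E
python3 - <<'E'
from h import *
for y in (.06,0,-.06): print(M(-.04,y,.085), delta(M(-.04,y,.085),YAW)[:2])
E
```

```text
[0.49659679 0.10432294 0.085     ] (array([ 0.016 , -0.0618,  0.1761]), np.float64(-0.25))
[0.51370207 0.04681286 0.085     ] (array([ 0.0162, -0.0018,  0.1761]), np.float64(-0.25))
[ 0.53080736 -0.01069722  0.085     ] (array([0.0165, 0.0582, 0.1761]), np.float64(-0.25))
```

```bash
python3 -m creep '[{"linear":[0.016,-0.002,0.04],"roll":0},{"linear":[0.016,-0.002,0.09],"roll":0},{"linear":[0.016,-0.002,0.14],"roll":0},{"linear":[0.016,-0.002,0.165],"roll":0},{"linear":[0.016,-0.002,0.175],"roll":0},{"linear":[0.016,-0.002,0.175],"roll":0},{"linear":[0.016,-0.002,0.175],"roll":0}]'; python3 - <<'E'
from h import *
print(st()); print(delta(M(-.04,0,.075),YAW)[:2])
snap('wrist','w2.png'); snap('scene','s2.png')
i=cv2.imread('pics/s2.png')[90:270,240:480]; cv2.imwrite('pics/s2c.png',cv2.resize(i,None,fx=3.2,fy=3.2))
E
```

```text
time_s: 4.25
position: [0.515, 0.0465, 0.0877]
orientation: [3.109, 0.443, 0.004]
force: [-0.8, 0.6, 1.0]
finger_gap: -0.001
{'time_s': np.float64(4.25), 'joint_pos': array([-6.5200e-02,  2.9120e-01, -3.5290e-01,  9.2410e-01, -1.0000e-04,
        1.2222e+00]), 'position': array([0.515 , 0.0465, 0.0877]), 'force': array([-0.8108,  0.6145,  0.9526]), 'finger_gap': np.float64(-0.0007)}
(array([-0.0012, -0.0007,  0.0127]), np.float64(-0.33))
```

View pics/w2.png

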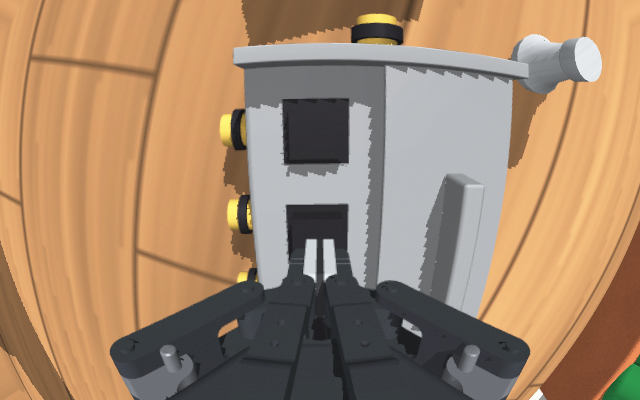

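View pics/s2c.png

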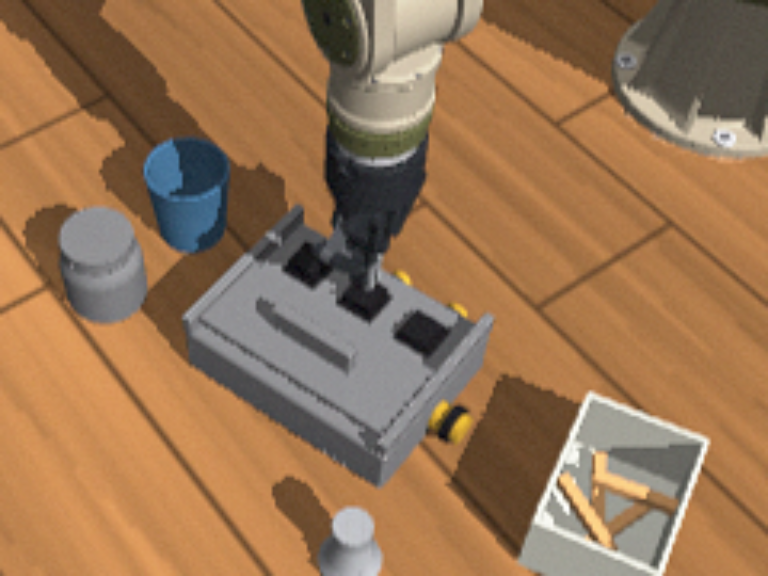

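```bash
python3 -m creep '[{"linear":[-0.001,0,0.004],"roll":0},{"linear":[-0.001,0,0.008],"roll":0},{"linear":[-0.001,0,0.008],"roll":0},{"linear":[-0.001,0,0.008],"roll":0}]'; python3 -m creep '[{"linear":[0,0,0.0015],"roll":0},{"linear":[0,0,0.003],"roll":0},{"linear":[0,0,0.0045],"roll":0},{"linear":[0,0,0.006],"roll":0},{"linear":[0,0,0.006],"roll":0},{"linear":[0,0,0.006],"roll":0}]'
```

```text
time_s: 4.85
position: [0.5128, 0.0467, 0.0781]
orientation: [3.11, 0.445, -0.0]
force: [-0.0, -0.3, -0.9]
finger_gap: 0.004
time_s: 5.6
position: [0.5129, 0.0466, 0.0724]
orientation: [3.11, 0.444, 0.0]
force: [-0.5, -1.0, 3.2]
finger_gap: -0.002
```

```bash
python3 -m creep '[{"linear":[0,0,0.0015],"roll":0},{"linear":[0,0,0.0015],"roll":0}]';python3 -m creep '[{"linear":[0,0,0],"roll":0}]'
```

```text
time_s: 5.85
position: [0.5129, 0.0466, 0.0707]
orientation: [3.11, 0.444, 0.0]
force: [-0.3, 0.1, 3.3]
finger_gap: -0.001
time_s: 5.98
position: [0.513, 0.0466, 0.0708]
orientation: [3.11, 0.444, 0.0]
force: [-0.6, 0.0, 2.8]
finger_gap: 0.004
```

Middle stands out (3 N at 72 and 71 mm). Clicking it, watching force.

```bash
python3 -m creep '[{"linear":[0,0,0.003],"roll":0},{"linear":[0,0,0.005],"roll":0},{"linear":[0,0,0.007],"roll":0},{"linear":[0,0,0.007],"roll":0}]';python3 -m creep '[{"linear":[0,0,0.0005],"roll":0},{"linear":[0,0,0.0005],"roll":0}]'
```

```text
time_s: 6.48
position: [0.513, 0.0466, 0.0637]
orientation: [3.11, 0.444, 0.0]
force: [-1.4, -0.1, 4.7]
finger_gap: 0.001
time_s: 6.72
position: [0.513, 0.0466, 0.0634]
orientation: [3.11, 0.444, 0.0]
force: [-1.2, 0.3, 5.2]
finger_gap: 0.002
```

```bash
python3 -m creep '[{"linear":[0,0,0.0005],"roll":0},{"linear":[0,0,0.0005],"roll":0}]'; python3 -m creep '[{"linear":[0,0,-0.003],"roll":0},{"linear":[0,0,-0.006],"roll":0},{"linear":[0,0,-0.009],"roll":0},{"linear":[0,0,-0.009],"roll":0},{"linear":[0,0,-0.009],"roll":0}]'; python3 -m creep '[{"linear":[0,0,0.002],"roll":0},{"linear":[0,0,0.004],"roll":0},{"linear":[0,0,0.004],"roll":0}]'
```

```text
time_s: 6.98
position: [0.513, 0.0466, 0.063]
orientation: [3.11, 0.444, 0.0]
force: [-1.6, 0.2, 7.4]
finger_gap: -0.002
time_s: 7.6
position: [0.5127, 0.0466, 0.0715]
orientation: [3.11, 0.444, -0.001]
force: [-0.4, 0.3, 1.4]
finger_gap: -0.003
time_s: 7.98
position: [0.5129, 0.0466, 0.0679]
orientation: [3.11, 0.444, 0.0]
force: [-1.6, 0.1, 3.9]
finger_gap: 0.003
```

```bash
python3 -m creep '[{"linear":[0,0,-0.002],"roll":0},{"linear":[0,0,-0.003],"roll":0},{"linear":[0,0,-0.003],"roll":0}]'; python3 -m creep '[{"linear":[0,0,0],"roll":0},{"linear":[0,0,0],"roll":0}]';  python3 -m creep '[{"linear":[0,0,-0.01],"roll":0},{"linear":[0,-0.02,-0.01],"roll":0},{"linear":[0,-0.04,-0.01],"roll":0},{"linear":[0,-0.06,-0.01],"roll":0},{"linear":[0,-0.06,-0.01],"roll":0},{"linear":[0,-0.06,-0.006],"roll":0},{"linear":[0,-0.06,-0.006],"roll":0}]'
```

```text
time_s: 8.35
position: [0.5129, 0.0466, 0.0707]
orientation: [3.11, 0.444, -0.0]
force: [-0.2, 0.3, 0.1]
finger_gap: -0.002
time_s: 8.6
position: [0.5128, 0.0466, 0.0707]
orientation: [3.11, 0.444, -0.0]
force: [-0.4, 0.5, -0.3]
finger_gap: 0.006
time_s: 9.48
position: [0.496, 0.1039, 0.0764]
orientation: [3.11, 0.444, -0.001]
force: [0.2, 0.5, 0.2]
finger_gap: 0.006
```

Middle now locked in (0 N at 70.7, 4 N at 68). Feeling the left one.

```bash
python3 -m creep '[{"linear":[0,0,0.002],"roll":0},{"linear":[0,0,0.004],"roll":0},{"linear":[0,0,0.0055],"roll":0},{"linear":[0,0,0.0055],"roll":0},{"linear":[0,0,0.0055],"roll":0}]'; python3 -m creep '[{"linear":[0,0,0],"roll":0},{"linear":[0,0,0],"roll":0}]'
```

```text
time_s: 10.1
position: [0.4961, 0.1042, 0.0713]
orientation: [3.11, 0.444, 0.0]
force: [0.5, 0.9, -0.3]
finger_gap: 0.002
time_s: 10.35
position: [0.4962, 0.1042, 0.0713]
orientation: [3.11, 0.445, 0.0]
force: [-0.2, -0.2, 0.2]
finger_gap: -0.002
```

```bash
python3 -m creep '[{"linear":[0,0,0.0015],"roll":0},{"linear":[0,0,0.003],"roll":0},{"linear":[0,0,0.003],"roll":0}]'; python3 -m creep '[{"linear":[0,0,0],"roll":0},{"linear":[0,0,0],"roll":0}]'
```

```text
time_s: 10.72
position: [0.4962, 0.1042, 0.0685]
orientation: [3.11, 0.444, 0.001]
force: [-0.8, 0.3, 4.0]
finger_gap: -0.003
time_s: 10.98
position: [0.4962, 0.1042, 0.0685]
orientation: [3.11, 0.444, 0.001]
force: [-1.0, -1.5, 3.9]
finger_gap: -0.003
```

Left is in already (nothing at 71.3, 4 N at 68.5). Now the right one.

```bash
python3 -m creep '[{"linear":[0,0,-0.008],"roll":0},{"linear":[0,0.01,-0.018],"roll":0},{"linear":[0,0.04,-0.018],"roll":0},{"linear":[0,0.08,-0.018],"roll":0},{"linear":[0,0.115,-0.018],"roll":0},{"linear":[0,0.12,-0.018],"roll":0},{"linear":[0,0.12,-0.01],"roll":0},{"linear":[0,0.12,-0.009],"roll":0}]'; python3 -m creep '[{"linear":[0,0,0.002],"roll":0},{"linear":[0,0,0.004],"roll":0},{"linear":[0,0,0.006],"roll":0},{"linear":[0,0,0.006],"roll":0},{"linear":[0,0,0.006],"roll":0}]'; python3 -m creep '[{"linear":[0,0,0],"roll":0},{"linear":[0,0,0],"roll":0}]'
```

```text
time_s: 11.98
position: [0.5286, -0.0101, 0.0764]
orientation: [-3.109, -0.446, 0.003]
force: [-0.5, 0.5, 0.1]
finger_gap: -0.003
time_s: 12.6
position: [0.5298, -0.0108, 0.0715]
orientation: [-3.11, -0.445, -0.001]
force: [-0.9, 1.7, 3.7]
finger_gap: 0.0
time_s: 12.85
position: [0.5299, -0.011, 0.0714]
orientation: [-3.11, -0.444, -0.001]
force: [-0.1, 2.3, 3.0]
finger_gap: 0.002
```

```bash
python3 -m creep '[{"linear":[0,0,0.003],"roll":0},{"linear":[0,0,0.005],"roll":0},{"linear":[0,0,0.007],"roll":0},{"linear":[0,0,0.0083],"roll":0},{"linear":[0,0,0.0083],"roll":0}]'; python3 -m creep '[{"linear":[0,0,-0.003],"roll":0},{"linear":[0,0,-0.006],"roll":0},{"linear":[0,0,-0.008],"roll":0},{"linear":[0,0,-0.008],"roll":0},{"linear":[0,0,-0.008],"roll":0}]'; python3 -m creep '[{"linear":[0,0,0],"roll":0},{"linear":[0,0,0],"roll":0}]';python3 -m creep '[{"linear":[0,0,0.0015],"roll":0},{"linear":[0,0,0.0025],"roll":0},{"linear":[0,0,0.0025],"roll":0}]'
```

```text
time_s: 13.48
position: [0.53, -0.0111, 0.0631]
orientation: [3.11, 0.444, 0.001]
force: [-0.3, 1.2, 5.4]
finger_gap: 0.004
time_s: 14.1
position: [0.5294, -0.0111, 0.0706]
orientation: [3.11, 0.444, -0.001]
force: [-0.5, -0.3, 1.3]
finger_gap: 0.001
time_s: 14.35
position: [0.5296, -0.011, 0.0708]
orientation: [3.11, 0.444, -0.0]
force: [0.2, -0.1, -0.2]
finger_gap: -0.0
time_s: 14.72
position: [0.5298, -0.011, 0.0687]
orientation: [3.11, 0.444, 0.0]
force: [-0.7, -0.2, 4.0]
finger_gap: -0.002
```

```bash
python3 -m creep '[{"linear":[0,0,-0.02],"roll":0},{"linear":[0,0,-0.05],"roll":0},{"linear":[0,0,-0.06],"roll":0},{"linear":[0,0,-0.06],"roll":0}]'; python3 - <<'E'
from h import *
print(st()); print(delta(M(.078,0,.128),YAW)[:2],delta(M(.078,0,.086),YAW)[:2])
E
```

```text
time_s: 15.22
position: [0.5301, -0.0111, 0.1287]
orientation: [3.11, 0.444, 0.002]
force: [0.0, 0.5, -1.1]
finger_gap: -0.001
{'time_s': np.float64(15.225), 'joint_pos': array([-1.7230e-01,  2.8040e-01, -2.5750e-01,  1.0316e+00, -1.0000e-04,
        1.1147e+00]), 'position': array([ 0.5301, -0.0111,  0.1287]), 'force': array([ 0.0129,  0.4893, -1.1476]), 'finger_gap': np.float64(-0.0015)}
(array([ 0.1184, -0.0608,  0.0008]), np.float64(-0.3)) (array([ 0.1184, -0.0608,  0.0428]), np.float64(-0.3))
```

```bash
python3 -m creep '[{"linear":[0.03,-0.015,0],"roll":0},{"linear":[0.07,-0.035,0],"roll":0},{"linear":[0.11,-0.055,0],"roll":0},{"linear":[0.118,-0.061,0],"roll":0},{"linear":[0.118,-0.061,0],"roll":0},{"linear":[0.118,-0.061,0],"roll":0}]'; python3 - <<'E'
from h import *
print(st()); print(delta(M(.078,0,.086),YAW)[:2])
snap('wrist','w3.png')
i=snap('scene','s3.png'); i=cv2.imread('pics/s3.png')[90:270,240:480]; cv2.imwrite('pics/s3c.png',cv2.resize(i,None,fx=3.2,fy=3.2))
E
```

```text
time_s: 15.98
position: [0.6247, 0.0799, 0.1278]
orientation: [3.11, 0.443, -0.003]
force: [0.1, 0.1, -0.1]
finger_gap: -0.002
{'time_s': np.float64(15.975), 'joint_pos': array([ 0.0000e+00,  4.6520e-01,  1.5100e-02,  1.1226e+00, -4.0000e-04,
        1.2876e+00]), 'position': array([0.6247, 0.0799, 0.1278]), 'force': array([ 0.1085,  0.0653, -0.0798]), 'finger_gap': np.float64(-0.0017)}
(array([0.0023, 0.0001, 0.0418]), np.float64(-0.34))
```

View pics/w3.png

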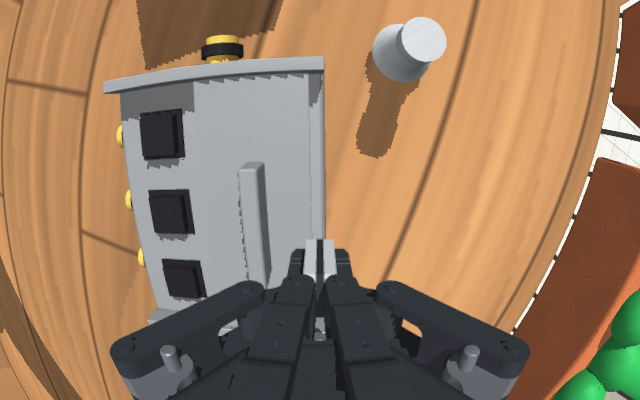

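View pics/s3c.png

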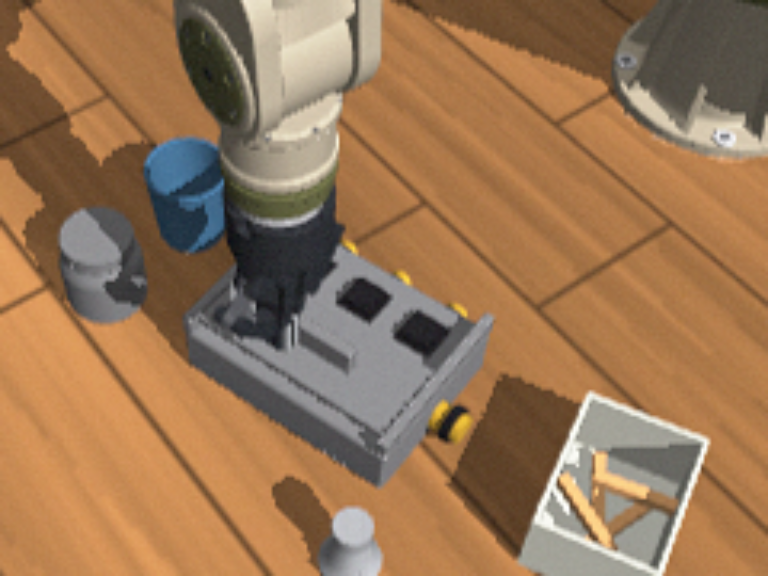

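```bash
python3 -m creep '[{"linear":[0.001,0,0.015],"roll":0},{"linear":[0.001,0,0.03],"roll":0},{"linear":[0.001,0,0.038],"roll":0},{"linear":[0.001,0,0.041],"roll":0},{"linear":[0.001,0,0.041],"roll":0}]';  python3 -m creep '[{"linear":[-0.003,0,0],"roll":0},{"linear":[-0.006,0,0],"roll":0},{"linear":[-0.01,0,0],"roll":0},{"linear":[-0.014,0,0],"roll":0},{"linear":[-0.018,0,0],"roll":0},{"linear":[-0.022,0,0],"roll":0}]'
```

```text
time_s: 16.7
position: [0.6268, 0.081, 0.0872]
orientation: [3.11, 0.445, -0.001]
force: [0.7, -0.1, -0.3]
finger_gap: 0.004
time_s: 17.45
position: [0.6055, 0.0746, 0.0875]
orientation: [3.11, 0.444, 0.0]
force: [-0.5, -0.0, -0.7]
finger_gap: 0.007
```

```bash
python3 -m creep '[{"linear":[-0.005,0,0],"roll":0},{"linear":[-0.010,0,0],"roll":0},{"linear":[-0.015,0,0],"roll":0},{"linear":[-0.02,0,0],"roll":0}]'; python3 -m creep '[{"linear":[-0.005,0,0],"roll":0},{"linear":[-0.010,0,0],"roll":0},{"linear":[-0.015,0,0],"roll":0},{"linear":[-0.02,0,0],"roll":0}]'; python3 - <<'E'
from h import *
print(delta(M(-.011,0,.087),YAW)[:2])
snap('wrist','w4.png')
E
```

```text
time_s: 17.95
position: [0.5865, 0.0689, 0.0876]
orientation: [3.11, 0.444, 0.001]
force: [2.8, -0.6, -0.7]
finger_gap: 0.002
time_s: 18.45
position: [0.5671, 0.0634, 0.0876]
orientation: [3.11, 0.444, 0.0]
force: [1.4, -1.5, 0.2]
finger_gap: -0.001
(array([-0.0269,  0.0008,  0.0006]), np.float64(-0.3))
```

View pics/w4.png

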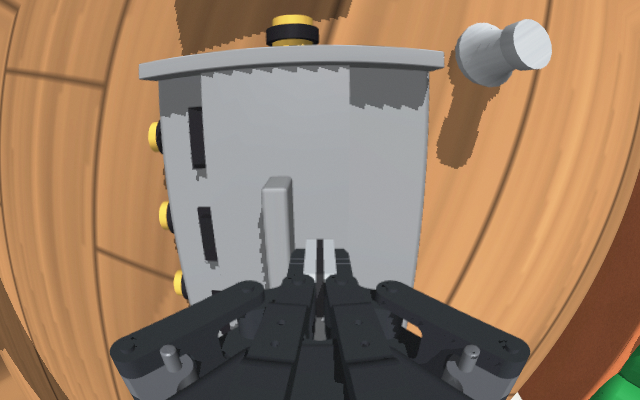

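```bash
python3 -m creep '[{"linear":[-0.005,0,0],"roll":0},{"linear":[-0.010,0,0],"roll":0},{"linear":[-0.015,0,0],"roll":0},{"linear":[-0.018,0,0],"roll":0},{"linear":[-0.02,0,0],"roll":0}]'; python3 -m creep '[{"linear":[-0.001,0,0],"roll":0},{"linear":[-0.002,0,0],"roll":0}]';python3 -m creep '[{"linear":[-0.001,0,0],"roll":0},{"linear":[-0.002,0,0],"roll":0}]'
```

```text
time_s: 19.12
position: [0.548, 0.0578, 0.0875]
orientation: [3.11, 0.444, 0.0]
force: [1.9, -0.7, 0.2]
finger_gap: -0.002
time_s: 19.38
position: [0.5463, 0.0574, 0.0875]
orientation: [3.11, 0.444, 0.0]
force: [1.9, -0.2, -0.3]
finger_gap: 0.0
time_s: 19.62
position: [0.5443, 0.0568, 0.0875]
orientation: [3.11, 0.444, 0.0]
force: [1.4, -1.4, 0.4]
finger_gap: -0.003
```

```bash
for i in 1 2; do python3 -m creep '[{"linear":[-0.001,0,0],"roll":0},{"linear":[-0.0015,0,0],"roll":0}]'; done
```

```text
time_s: 19.88
position: [0.5428, 0.0564, 0.0875]
orientation: [3.11, 0.444, -0.0]
force: [1.9, -0.2, 1.0]
finger_gap: 0.006
time_s: 20.12
position: [0.5414, 0.056, 0.0875]
orientation: [3.11, 0.444, -0.0]
force: [1.4, -1.3, 0.2]
finger_gap: -0.001
```

```bash
python3 -m creep '[{"linear":[-0.001,0,0],"roll":0},{"linear":[-0.001,0,0],"roll":0}]'
```

```text
time_s: 20.38
position: [0.5403, 0.0557, 0.0874]
orientation: [-3.11, -0.444, 0.0]
force: [1.9, -0.6, 0.8]
finger_gap: 0.002
```

```bash
python3 -m creep '[{"linear":[-0.001,0,0],"roll":0},{"linear":[-0.001,0,0],"roll":0}]'; python3 -m creep '[{"linear":[-0.001,0,0],"roll":0},{"linear":[-0.001,0,0],"roll":0}]'
```

```text
time_s: 20.62
position: [0.5394, 0.0554, 0.0874]
orientation: [3.11, 0.444, -0.0]
force: [1.0, -0.3, 0.2]
finger_gap: -0.003
time_s: 20.88
position: [0.5384, 0.0551, 0.0874]
orientation: [3.11, 0.444, -0.0]
force: [0.5, -0.1, 0.4]
finger_gap: -0.002
```

```bash
python3 -m creep '[{"linear":[-0.001,0,0],"roll":0},{"linear":[-0.001,0,0],"roll":0}]'
```

```text
time_s: 21.12
position: [0.5375, 0.0548, 0.0875]
orientation: [3.11, 0.444, -0.0]
force: [2.1, 0.3, 0.4]
finger_gap: 0.005
```

```bash
python3 - <<'E'
from h import *
snap('wrist','w5.png')
E
```

```text
(no output)
```

View pics/w5.png

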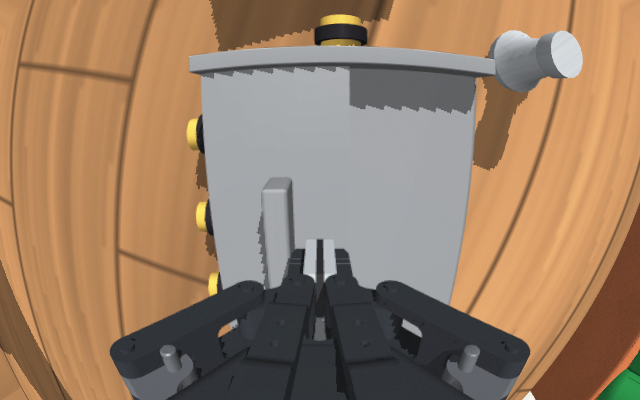

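```bash
python3 -m creep '[{"linear":[-0.001,0,0],"roll":0},{"linear":[-0.001,0,0],"roll":0}]'; python3 -m creep '[{"linear":[-0.0005,0,0],"roll":0},{"linear":[-0.0005,0,0],"roll":0}]'
```

```text
time_s: 21.42
position: [0.5367, 0.0546, 0.0874]
orientation: [-3.11, -0.444, -0.0]
force: [2.5, 0.5, -0.4]
finger_gap: 0.002
time_s: 21.68
position: [0.5366, 0.0546, 0.0875]
orientation: [-3.11, -0.445, -0.001]
force: [3.9, 0.5, -2.0]
finger_gap: -0.001
```

```bash
python3 -m creep '[{"linear":[-0.0007,0,0],"roll":0},{"linear":[-0.0007,0,0],"roll":0}]'
```

```text
time_s: 21.92
position: [0.5366, 0.0545, 0.0876]
orientation: [-3.11, -0.445, -0.003]
force: [5.5, 2.4, -2.5]
finger_gap: -0.0
```

```bash
python3 -m creep '[{"linear":[-0.0007,0,0],"roll":0},{"linear":[-0.0007,0,0],"roll":0}]'
```

```text
time_s: 22.18
position: [0.5366, 0.0545, 0.0877]
orientation: [-3.109, -0.445, -0.005]
force: [7.5, 2.3, -4.7]
finger_gap: -0.002
```

The position has stopped changing while the force rises, so this is the end stop. Backing off, rising clear and checking.

```bash
python3 -m creep '[{"linear":[0.004,0,0],"roll":0},{"linear":[0.012,0,0],"roll":0},{"linear":[0.012,0,-0.03],"roll":0},{"linear":[0.012,0,-0.08],"roll":0},{"linear":[0.012,0,-0.13],"roll":0},{"linear":[0.012,0,-0.15],"roll":0},{"linear":[0.012,0,-0.15],"roll":0}]'; python3 - <<'E'
from h import *
print(st()); snap('wrist','w6.png')
snap('scene','s6.png'); i=cv2.imread('pics/s6.png')[90:270,240:480]; cv2.imwrite('pics/s6c.png',cv2.resize(i,None,fx=3.2,fy=3.2))
E
```

```text
time_s: 23.05
position: [0.5472, 0.0574, 0.2391]
orientation: [3.109, 0.444, 0.004]
force: [0.2, -0.5, 0.2]
finger_gap: 0.0
{'time_s': np.float64(23.05), 'joint_pos': array([-4.1200e-02,  2.6040e-01, -6.7000e-03,  1.3009e+00, -3.0000e-04,
        1.2457e+00]), 'position': array([0.5472, 0.0574, 0.2391]), 'force': array([ 0.2244, -0.4679,  0.1782]), 'finger_gap': np.float64(0.0005)}
```

View pics/w6.png

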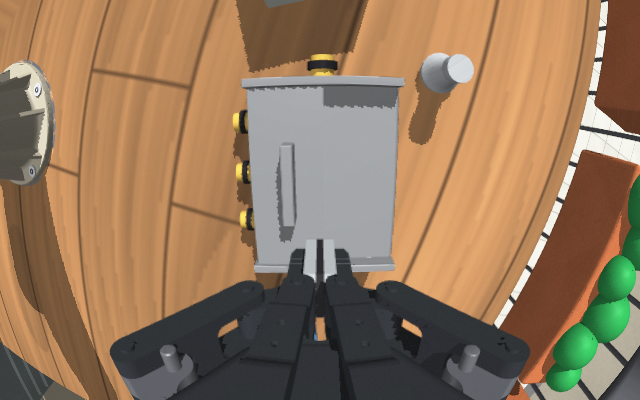

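View pics/s6c.png

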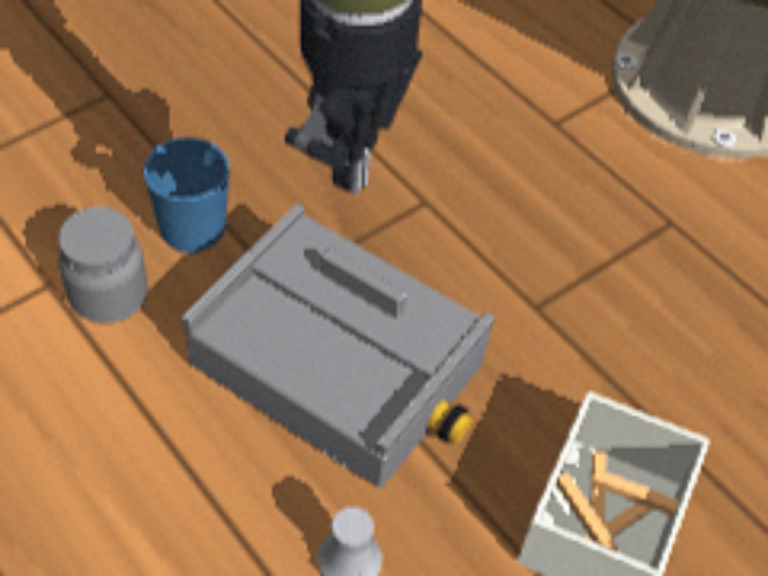

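The wrist picture shows the guard over all three buttons, with the rib at (288,190). The bystanders are where they started.

```bash
python3 -c "
from cell import workorder; print(workorder.hand_in())"
```

```text
the job is handed in; nothing more can be done
None
```

The watering manifold is shut down: all three buttons are locked in and the weather guard is drawn fully shut over them. I handed the job in at about 23 s.

- **Buttons:** I felt each one first. The middle and right buttons stood out, at about 3 N at 71 mm, so I clicked each once. Both then gave no force near 71 mm and about 4 N at 68–69 mm, which means locked in. The left button was already in, so I only felt it.
- **Guard:** I pushed it by its rib with the shut fingers at about 2 N, without any snag over the buttons. At the end stop the position stayed put while the force rose to about 9 N. Then I backed off and raised the arm clear.
- **Last checks:** The final pictures show the guard covering the whole row, the other things where they stood, and the robot touching nothing.
- **Disagreement:** The scene camera's position fit was 2–3 pixels off from the top and wrist cameras, so I relied on the wrist camera and touch.

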